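Stow the drain strainer and click the organiser drawer shut

ROBOT

A 6-joint arm with a two-finger parallel gripper is mounted at the origin on the work surface. World frame = base frame: x ahead of the robot, y to its left, z up, the work surface at z = 0. Lengths are in mm, angles in rad, forces in N, time in s.
With the tool pointing down it reaches from about 375 to 975 mm from the base axis. Payload 3.8 kg.
Tool frame: the origin (TCP) lies midway between the tips of the shut fingers; the grasp point (between the pads) lies 19 mm behind it (arm.pinch_z is the distance from the TCP to the grasp point, in mm); x points along the fingers, z is the direction in which the jaws open and shut, and the axes are right-handed (so a half turn about x gives the same grasp; the last joint's range is limited). The gripper opens to 85 mm and grips with 20 to 120 N. Pads are 22 mm wide; open, the fingers measure 114 mm over their backs; the gripper's body (76 mm by 85 mm) begins 54 mm behind the grasp point. The pads swing forward as they close: fully open they stand 13 mm farther back than shut.
Start: joints at [-1.189, 0.264, 1.604, -0, 1.274, -0.037], TCP at [274.493, -616.662, 231.28] pointing down, gripper open.
Joint ranges: [-2.63, 2.63], [-0.94, 2.18], [0.31, 2.57], [-1.31, 4.45], [0, 2.66], [-2.55, 2.55]. Speed limits (rad/s): [2.57, 2.57, 3.14, 3.14, 3.14, 3.14].

INTERFACE

Orientations are given as [roll, pitch, yaw] about the fixed x, y, z axes, in that order (R = Rz(yaw) Ry(pitch) Rx(roll)).
In Python, from workcell import arm gives the robot as it stands.
- The arm moves only by the shell command python3 -m creep 'ROWS'. ROWS is text: rows parted by semicolons, each of 5 numbers parted by spaces: the finger opening in m, from 0 to 0.0854, then the shift along the tool's x, y, z in m, then the turn about the tool's x in degrees. In form: hand x y z turn; .... A call has 1 to 10 rows; each row is the pose to reach, as a shift and turn from the pose commanded when the call began, along the tool's axes at that moment; what a row does not reach only later rows make up. A row lasts 1/12 s, in which the tool goes at most 41.7 mm and 7.16 degrees, less where a joint would pass 70% of its speed; a pose out of reach is approached as far as the arm can. A call with a gripper value outside its range is refused whole. The fingers move at their own pace and stop on an object; the grip force is fixed at half the most. Time passes only in rows, so rows that repeat a pose let the fingers close. It gives the time, the measured TCP pose, the force and the opening at its end, in the units of the state.
- arm.observe(): the state, without advancing time (a new reading comes with each control period).
- arm.read_camera(name): name is "scene" or "top" or "wrist"; returns a dict with "pixels" (480x640x3 uint8, blue, green, red), "fx", "fy", "cx", "cy" (pixels), "dist_coeffs" ([k1, k2, p1, p2, k3] as OpenCV has them; the pictures are not rectified), "T" (4x4, takes a point from camera to world coordinates); the wrist camera has in their place "T_tool_cam" (4x4, takes a point from camera to tool coordinates, whose origin is the TCP and whose axes are the tool frame's). Camera axes: x right, y down, z forward; pixel columns grow to the right and rows downward; lengths in mm; the calibration is good to about 2 mm. A picture is of the moment at which its call begins: read the wrist's pose just before it. There is no depth.
- arm.sign_off(): hands the job in, once; it reports no verdict.
The state is a dict: "time_s": time; "qpos": joint angles; "qd": joint speeds; "tau": joint torques, N m; "tool_pos": TCP position; "tool_rot": TCP orientation; "wrist_force": force on the tool from outside, world axes, zero at the start; "moment": the same for the moment, N m; "grip_width": finger opening in mm.
Only numpy, scipy, OpenCV 4.12 (cv2) and the standard library are available. Lean on these libraries where they do the work, as an engineer would, in place of code of your own. Each camera call takes 0.05 s, during which the arm holds its last target.

TASK

Put the aluminium drain strainer (the perforated one with the knob) into the open drawer of the clear organiser, knob up, and let go of it. Then push the drawer fully home until it clicks in at its stop, without shoving or knocking over the glass jar.

Things in the scene. Friction and masses are not known exactly. Their poses are not given: they have to be found in the camera images.
- strainer_mid (a point): Round loose aluminium sink strainer, 0.12 kg, upright: perforated basket 62 mm across, flat rim 76 mm across with its top 22.5 mm above the underside, and on the axis a thin stem with a round grip knob 18 mm in diameter, 34 to 56 mm above the underside. This point: on the axis, 28 mm above the underside; z up. A flat jar lid and a small dish of like width have no knob.
- drawer_front (a point): Centre of the bare outer face of the drawer's front panel (200 wide, 80 high, 6 mm thick, no handle); moves with the drawer, 44 mm above the table. x: level, into the organiser (closing direction); y: along the panel; z up. Behind it an open tray, inside 174 wide, 182 mm long; its floor is 32 mm below this point, its walls end 11 mm above it.
- drawer (a joint): Drawer opening in m: 0 fully home (panel against shell), 0.13 to 0.16 at the start. The tray is uncovered over this length from the panel. About 1 N friction; stays where left. Over the last 12 mm a sprung detent takes about 5 N to pass, then it snaps to 0. The clear shell is fixed, 200 mm deep and wide, 90 mm high.
- jar: Closed glass jar with a steel screw-top lid, 76 mm across, 103 mm high, loose, upright beside the organiser; not part of the job. Origin at the centre of its underside, z up.
Not all that is in view belongs to the job. Leave any blue or purple look-alike of the part that bears strainer_mid alone.

How it is judged:
By the outcome, as a careful person would: the job done as asked, in the order asked, and still so for the second after the job is handed in, with the robot touching nothing.
It also fails if it takes over 51 s, if anything falls off the work surface, if the arm or the gripper's body presses on something with over 40 N, if the wrist force passes 120 N, or if a joint passes its speed limit or range.

## Working session

There is one attempt and no reset: what is moved stays moved. The work goes in short steps, Python scripts to look and compute and a shell command to move; the robot and the scene stay as the last step left them, time stands still between calls to the robot, and variables do not carry over. Pictures are saved under pics/ and viewed, and the job is handed in when it is done.

```bash
mkdir -p pics; ls; python3 - <<'E'
from workcell import arm
import cv2
s=arm.observe();print({k:(s[k]) for k in s})
for n in ["scene","top","wrist"]:
    c=arm.read_camera(n);cv2.imwrite(f"pics/{n}0.png",c["pixels"])
    print(n,c["fx"],c["fy"],c["cx"],c["cy"],c["dist_coeffs"]);print(c.get("T",c.get("T_tool_cam")))
print(arm.pinch_z)
E
```

```text
pics
{'time_s': 0.0, 'qpos': array([-1.18891516e+00,  2.64780849e-01,  1.60538955e+00,  3.17036452e-05,
        1.27369226e+00, -3.68788967e-02]), 'qd': array([ 7.14949660e-04, -9.60505072e-04,  3.28630134e-04,  4.83451184e-04,
        6.10736218e-05,  1.22192310e-03]), 'tau': array([-3.78513350e-04, -5.15109944e+01, -3.67315722e+01, -5.50048535e-04,
        1.29258778e-02,  1.91688849e-05]), 'tool_pos': array([ 274.22019995, -615.98263704,  229.93496764]), 'tool_rot': array([3.09136941, 1.56852612, 1.93932384]), 'wrist_force': array([-0.33867484,  0.07939445,  0.09117068]), 'moment': array([-0.03088569,  0.03824191,  0.02687197]), 'grip_width': 85.2222055292094}
scene 444.1054371722554 444.1054371722554 311.21644423707676 241.37624943220894 [-0.00389745  0.          0.          0.          0.        ]
[[ 7.52048688e-02  8.16051649e-01 -5.73065383e-01  1.03379655e+03]
 [ 9.97149789e-01 -6.50273434e-02  3.82588949e-02  2.85800758e+01]
 [-6.04368516e-03 -5.74309281e-01 -8.18616103e-01  7.70105616e+02]
 [ 0.00000000e+00  0.00000000e+00  0.00000000e+00  1.00000000e+00]]
top 611.2233397422794 611.2233397422794 324.98728576232736 243.36123191780248 [-0.16011182  0.          0.          0.          0.        ]
[[-2.98803331e-02 -9.94411313e-01  1.01258610e-01  4.13407088e+02]
 [-9.99547530e-01  2.93768137e-02 -6.46046030e-03  6.02428714e+01]
 [ 3.44969949e-03 -1.01405834e-01 -9.94839161e-01  1.42306115e+03]
 [ 0.00000000e+00  0.00000000e+00  0.00000000e+00  1.00000000e+00]]
wrist 353.9403630733311 353.9403630733311 318.3782132929168 240.67506421746904 [-0.02316741  0.          0.          0.          0.        ]
[[ 6.58981153e-04 -2.69736333e-01  9.62933994e-01 -1.41812576e+02]
 [-7.85356676e-05 -9.62934214e-01 -2.69736341e-01  6.88204127e+01]
 [ 9.99999780e-01  1.02126501e-04 -6.55739422e-04  1.06689963e+00]
 [ 0.00000000e+00  0.00000000e+00  0.00000000e+00  1.00000000e+00]]
18.700000000000003
```

View pics/scene0.png

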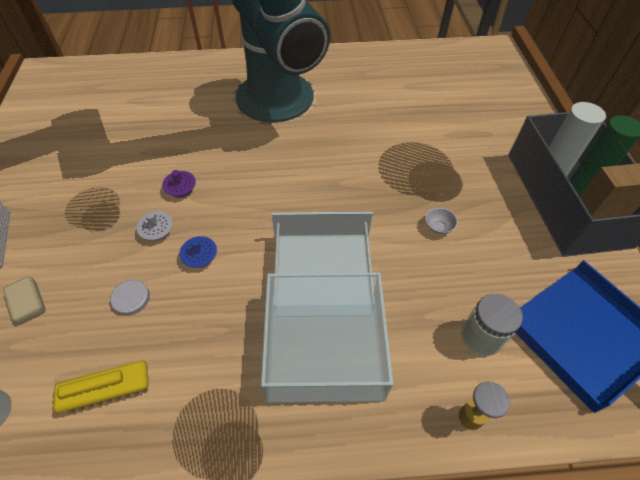

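View pics/top0.png

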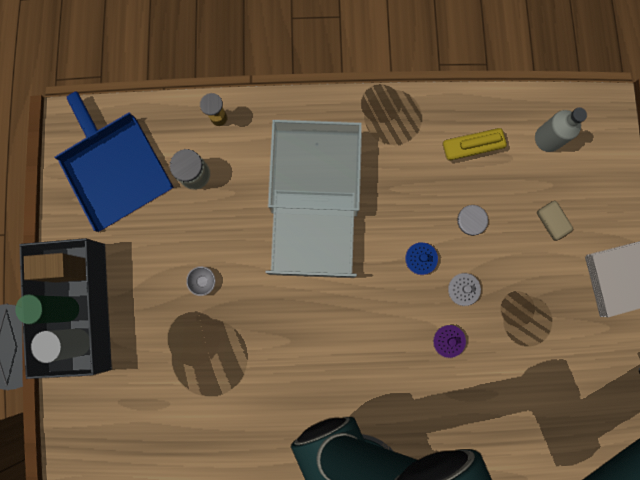

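View pics/wrist0.png

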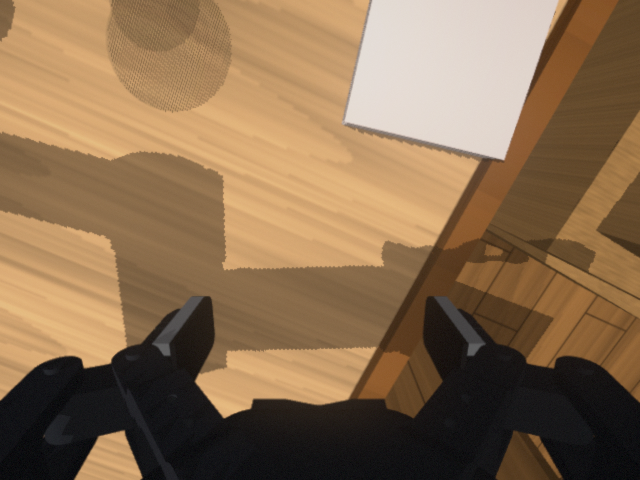

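```bash
cat > h.py <<'E'
import numpy as np,cv2
from scipy.spatial.transform import Rotation as R
def ray(c,uv,T=None):
    T=c["T"] if T is None else T
    K=np.array([[c["fx"],0,c["cx"]],[0,c["fy"],c["cy"]],[0,0,1]])
    p=cv2.undistortPoints(np.array([[uv]],float),K,np.array(c["dist_coeffs"]))[0,0]
    return T[:3,3],T[:3,:3]@np.array([p[0],p[1],1])
def onz(c,uv,z,T=None):
    o,d=ray(c,uv,T); return o+d*(z-o[2])/d[2]
def proj(c,P,T=None):
    T=c["T"] if T is None else T
    K=np.array([[c["fx"],0,c["cx"]],[0,c["fy"],c["cy"]],[0,0,1]])
    Ti=np.linalg.inv(T)
    return cv2.projectPoints(np.array(P,float).reshape(-1,1,3),Ti[:3,:3],Ti[:3,3],K,np.array(c["dist_coeffs"]))[0].reshape(-1,2)
def toolT(s):
    T=np.eye(4);T[:3,:3]=R.from_euler("xyz",s["tool_rot"]).as_matrix();T[:3,3]=s["tool_pos"];return T
E
python3 - <<'E'
from workcell import arm
from h import *
a=cv2.imread("pics/top0.png");b=cv2.imread("pics/scene0.png")
x=cv2.resize(a[190:390,380:540],None,fx=2.5,fy=3*2.5/3,interpolation=cv2.INTER_CUBIC)
y=cv2.resize(b[160:320,90:250],None,fx=2.5,fy=2.5,interpolation=cv2.INTER_CUBIC)
o=np.zeros((500,800,3),np.uint8);o[:,:400]=x;o[:400,400:]=y
cv2.imwrite("pics/crop1.png",o)
cv2.imwrite("pics/crop2.png",cv2.resize(a[100:300,245:395],None,fx=4,fy=3*4/4,interpolation=cv2.INTER_CUBIC))
cv2.imwrite("pics/crop3.png",cv2.resize(b[200:410,250:400],None,fx=4,fy=600/210,interpolation=cv2.INTER_CUBIC))
E
```

```text
(no output)
```

View pics/crop1.png

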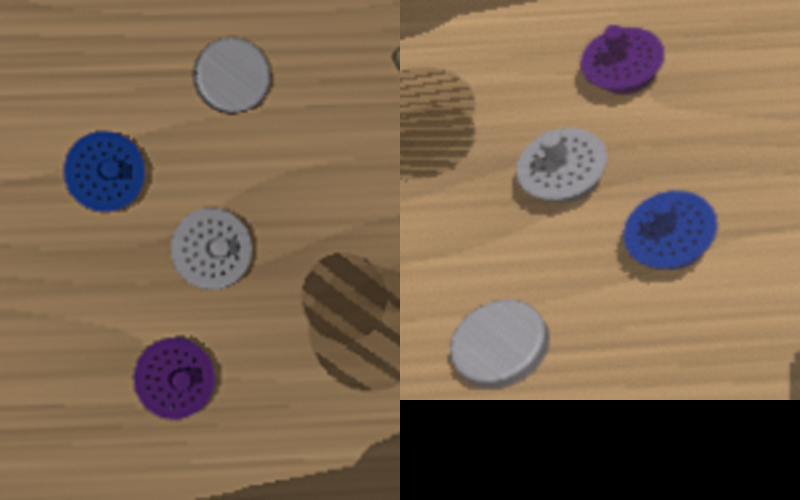

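View pics/crop2.png

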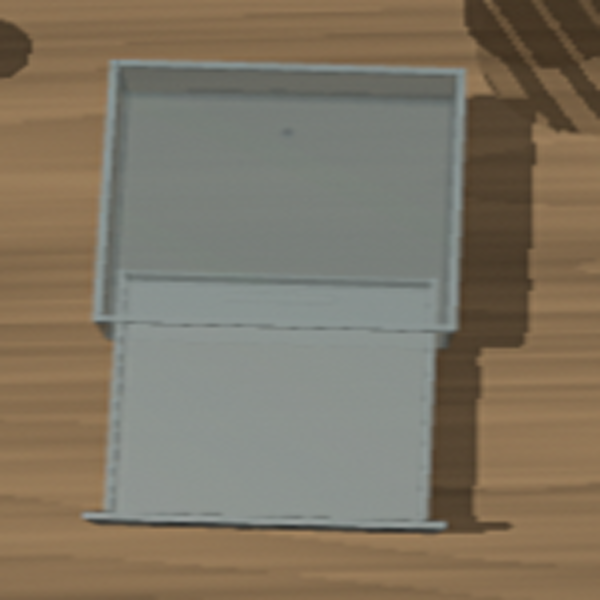

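View pics/crop3.png

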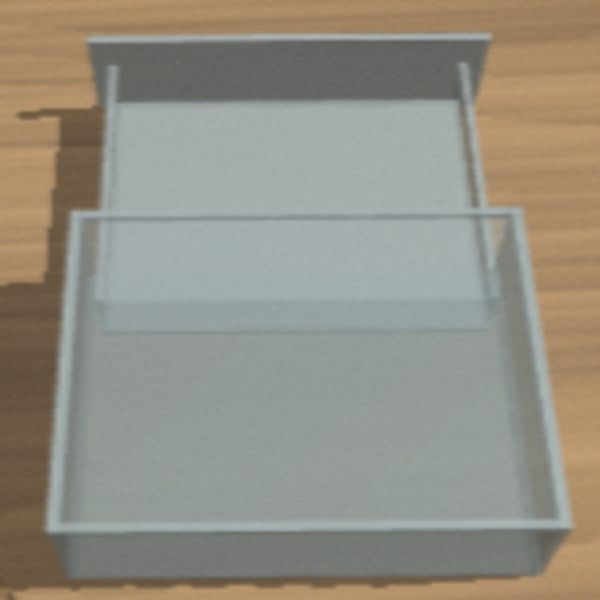

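```bash
python3 - <<'E'
from workcell import arm
from h import *
np.set_printoptions(precision=1,suppress=True)
t=arm.read_camera("top");s=arm.read_camera("scene")
print("knob",onz(t,(467.6,288.8),54),onz(s,(150.4,218.5),50));print("rim",onz(t,(464.8,289.2),22.5),onz(s,(154.8,225.6),22.5))
for n,c,pts in [("top",t,[(266,272.3),(356.3,275)]),("scene",s,[(250+88/4,200+37*.35),(250+490/4,200+35*.35)])]:
    A=[onz(c,p,84) for p in pts];print(n,"panel",A,np.linalg.norm(A[0]-A[1]),(A[0]+A[1])/2,np.degrees(np.arctan2(*(A[0]-A[1])[:2])))
for n,c,pts in [("top",t,[(269.3,207.5),(359.3,210.3),(272.5,120.8),(361.3,123.8)]),("scene",s,[(250+71/4,200+212*.35),(250+521/4,200+211*.35),(250+50/4,200+528*.35),(250+570/4,200+526*.35)])]:
    A=[onz(c,p,90) for p in pts];print(n,"shell",A)
print("jar",onz(t,(187,165),103),onz(s,(497,314),103),"amber",onz(t,(211,104),70))
E
```

```text
knob [ 440.1 -267.5   54. ] [ 445.9 -264.    50. ]
rim [ 440.1 -268.4   22.5] [ 443.5 -263.3   22.5]
top panel [array([489.7, 182.9,  84. ]), array([478., -15.,  84.])] 198.221743542757 [483.8  83.9  84. ] 3.395260772065804
scene panel [array([478.9, -11.5,  84. ]), array([493. , 186.7,  84. ])] 198.66857005899496 [485.9  87.6  84. ] -175.92058005737857
top shell [array([632.3, 172.2,  90. ]), array([620.2, -26.3,  90. ]), array([830.3, 161.6,  90. ]), array([817.3, -38.3,  90. ])]
scene shell [array([622.7, -22.1,  90. ]), array([637.8, 177.4,  90. ]), array([818.5, -33.9,  90. ]), array([832.8, 164. ,  90. ])]
jar [731.8 353.  103. ] [736.4 353.  103. ] amber [882.4 305.   70. ]
```

```bash
cat > go.py <<'E'
import sys
from workcell import arm
from h import *
np.set_printoptions(precision=4,suppress=True)
s=arm.observe();T=toolT(s)
g=np.array([float(v) for v in sys.argv[1:4]])
print("t",s["time_s"],"pos",s["tool_pos"],"F",s["wrist_force"],"w",s["grip_width"]);print(T[:3,:3])
z=T[:3,2];yaw=float(sys.argv[4]) if len(sys.argv)>4 else None
print("shift m (tool)",T[:3,:3].T@(g-s["tool_pos"])/1000,"jaw yaw deg",np.degrees(np.arctan2(z[1],z[0])))
E
python3 go.py 441.5 -266 120
```

```text
t 0.25 pos [ 274.3569 -616.3535  230.6289] F [ 1.1342 -0.3959  0.0418] w 85.14612157792152
[[-0.0004  0.9136  0.4067]
 [ 0.001   0.4067 -0.9136]
 [-1.      0.     -0.0011]]
shift m (tool) [ 0.1109  0.2952 -0.252 ] jaw yaw deg -66.00523206920643
```

```bash
python3 -m creep '0.045 0.010 0.030 -0.025 3; 0.045 0.022 0.059 -0.050 6; 0.045 0.033 0.088 -0.075 9; 0.045 0.044 0.118 -0.100 12; 0.045 0.055 0.147 -0.126 15; 0.045 0.067 0.177 -0.151 18; 0.045 0.078 0.207 -0.176 21; 0.045 0.089 0.236 -0.202 24; 0.045 0.100 0.266 -0.227 27; 0.045 0.111 0.295 -0.252 27.6'
python3 -m creep '0.045 0 0 0 0;0.045 0 0 0 0;0.045 0 0 0 0'
python3 - <<'E'
from workcell import arm
from h import *
s=arm.observe();c=arm.read_camera("wrist");T=toolT(s)@c["T_tool_cam"]
cv2.imwrite("pics/w1.png",c["pixels"]);np.save("T1.npy",T);print(s["tool_pos"],s["tool_rot"])
print(proj(c,[[441.5,-266,55],[441.5,-266,22.5]],T))
E
```

```text
time_s: 1.08
tool_pos: [442.0, -264.7, 120.0]
tool_rot: [1.23, 1.57, -0.407]
wrist_force: [0.7, -1.2, 0.1]
grip_width: 44.9
time_s: 1.33
tool_pos: [441.7, -266.6, 120.5]
tool_rot: [0.202, 1.57, -1.431]
wrist_force: [-0.0, -0.8, -0.2]
grip_width: 44.9
[ 441.7363794  -266.58946448  120.48898642] [ 0.20158103  1.57014355 -1.43061106]
[[316.44828981 258.46243876]
 [316.67764568 243.80058838]]
```

View pics/w1.png

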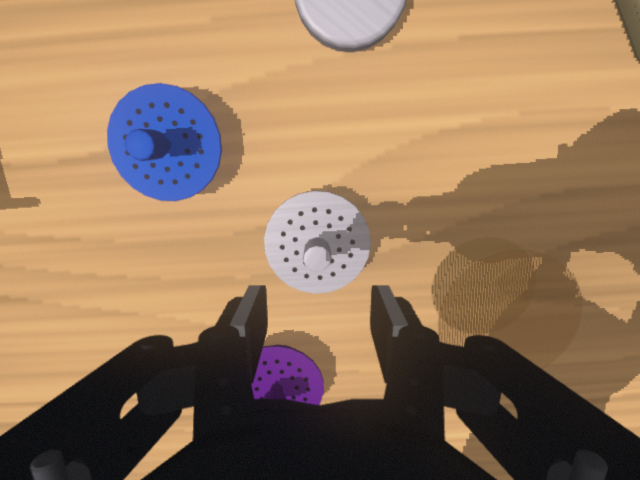

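```bash
python3 -m creep '0.045 0.030 0 0 0;0.045 0.060 0 0 0;0.045 0.080 0 0 0;0.045 0.0925 0 0 0;0.045 0.0940 0 0 0;0.045 0.0940 0 0 0;0.045 0.0940 0 0 0'
python3 - <<'E'
from workcell import arm
import cv2
cv2.imwrite("pics/w2.png",arm.read_camera("wrist")["pixels"])
E
python3 go.py 442 -266.2 26
```

```text
time_s: 1.97
tool_pos: [442.1, -268.0, 27.4]
tool_rot: [1.005, 1.569, -0.63]
wrist_force: [0.1, 1.2, 0.5]
grip_width: 45.0
t 2.0167 pos [ 442.4717 -268.072    27.7928] F [ 0.9357 -0.6523 -0.0781] w 45.0074324501522
[[ 0.0023  0.9979 -0.0641]
 [-0.0016 -0.0641 -0.9979]
 [-1.      0.0024  0.0015]]
shift m (tool) [ 0.0018 -0.0006 -0.0018] jaw yaw deg -93.67774052377396
```

View pics/w2.png

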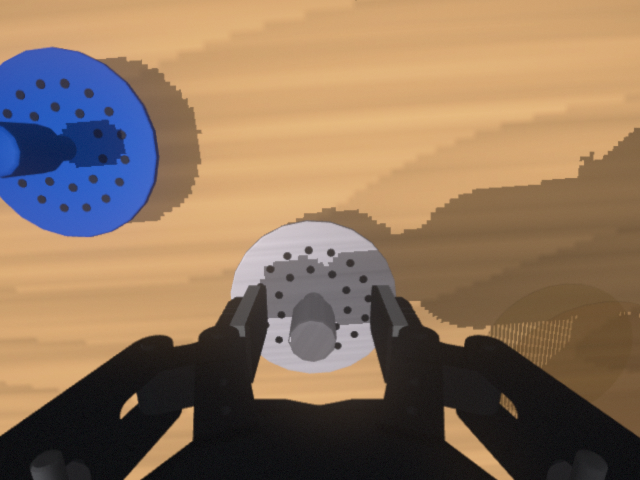

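```bash
python3 -m creep '0.045 0.001 0 -0.0016 0;0.045 0.001 0 -0.0016 0;0.005 0.001 0 -0.0016 0;0.005 0.001 0 -0.0016 0;0.005 0.001 0 -0.0016 0;0.005 0.001 0 -0.0016 0;0.005 0.001 0 -0.0016 0;0.005 0.001 0 -0.0016 0;0.005 0.001 0 -0.0016 0;0.005 0.001 0 -0.0016 0'
python3 -m creep '0.005 -0.01 0 0 0;0.005 -0.04 0 0 0;0.005 -0.08 0 0 0;0.005 -0.11 0 0 0;0.005 -0.13 0 0 0;0.005 -0.13 0 0 0;0.005 -0.13 0 0 0'
python3 - <<'E'
from workcell import arm
import cv2
cv2.imwrite("pics/w3.png",arm.read_camera("wrist")["pixels"])
E
python3 go.py 553 82 160
```

```text
time_s: 2.85
tool_pos: [442.0, -265.0, 25.7]
tool_rot: [1.191, 1.57, -0.442]
wrist_force: [-1.0, -0.0, 5.5]
grip_width: 16.3
time_s: 3.43
tool_pos: [442.3, -265.3, 156.5]
tool_rot: [1.062, 1.568, -0.572]
wrist_force: [-1.1, -0.1, -2.5]
grip_width: 16.0
t 3.4833 pos [ 441.0574 -264.4739  154.659 ] F [ 0.4765 -0.0947 -2.1087] w 16.146474398162106
[[-0.0007  0.998  -0.0628]
 [ 0.0004 -0.0628 -0.998 ]
 [-1.     -0.0007 -0.0004]]
shift m (tool) [-0.0053  0.0899 -0.3528] jaw yaw deg -93.60227945959903
```

View pics/w3.png

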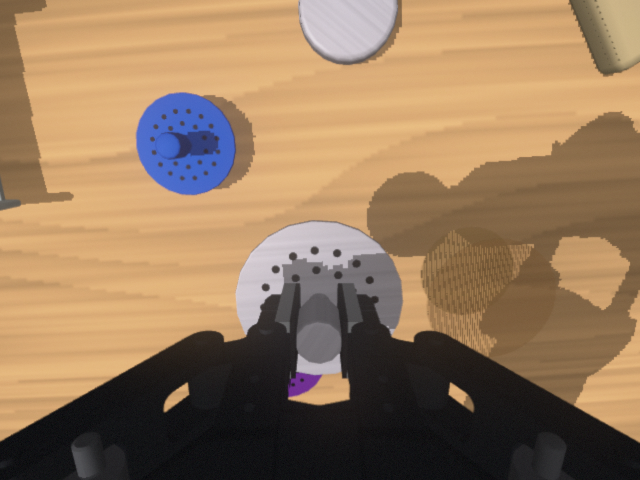

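```bash
python3 -m creep '0.005 0 0.005 -0.020 0;0.005 0 0.014 -0.055 0;0.005 0 0.024 -0.095 0;0.005 0 0.034 -0.135 0;0.005 0 0.044 -0.175 0;0.005 0 0.055 -0.215 0;0.005 0 0.066 -0.260 0;0.005 0 0.077 -0.300 0;0.005 0 0.086 -0.335 0;0.005 0 0.090 -0.353 0'
python3 -m creep '0.005 0 0 0 0;0.005 0 0 0 0;0.005 0 0 0 0;0.005 0 0 0 0'
python3 - <<'E'
from workcell import arm
import cv2
for n in ["top","scene","wrist"]: cv2.imwrite(f"pics/{n}4.png",arm.read_camera(n)["pixels"])
E
python3 go.py 553 82 41
```

```text
time_s: 4.32
tool_pos: [552.7, 86.0, 152.3]
tool_rot: [-1.834, 1.567, 2.818]
wrist_force: [-0.1, -0.4, -1.1]
grip_width: 16.3
time_s: 4.65
tool_pos: [552.4, 80.5, 153.8]
tool_rot: [-1.277, 1.568, -2.912]
wrist_force: [-0.3, -0.4, -0.6]
grip_width: 16.2
t 4.8 pos [553.2423  80.5134 154.9867] F [-0.7876  0.1439 -0.3146] w 16.163615539135982
[[-0.0006  0.9979 -0.0647]
 [-0.0002 -0.0647 -0.9979]
 [-1.     -0.0006  0.0002]]
shift m (tool) [ 0.114  -0.0003 -0.0015] jaw yaw deg -93.71040908375011
```

View pics/wrist4.png

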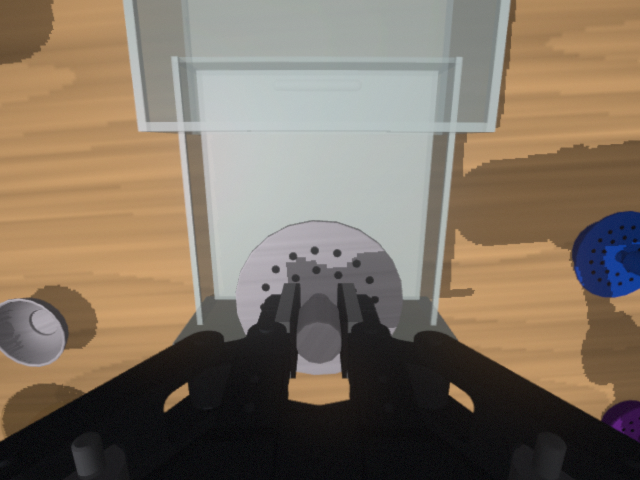

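View pics/scene4.png

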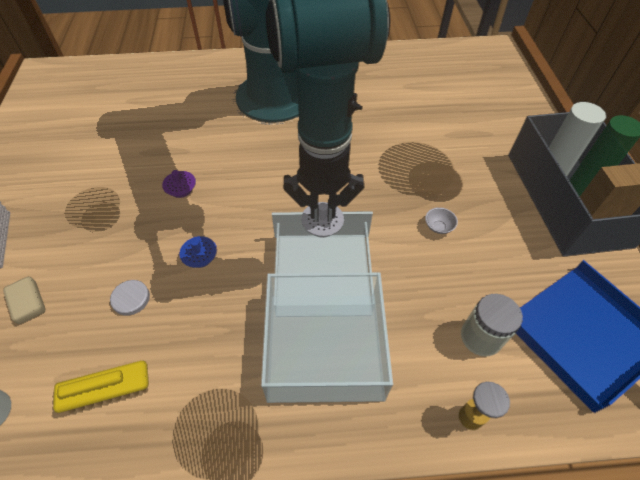

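```bash
python3 - <<'E'
from workcell import arm
from h import *
s=arm.observe();c=arm.read_camera("wrist");T=toolT(s)@c["T_tool_cam"]
np.set_printoptions(precision=1,suppress=True)
print([onz(c,p,90) for p in [(138,129),(496,130)]],[onz(c,p,12) for p in [(215,298),(420,298)]])
print([onz(c,p,55) for p in [(190,200),(449,200)]])
E
```

```text
Traceback (most recent call last):
  File "h.py", line 9, in onz
    o,d=ray(c,uv,T); return o+d*(z-o[2])/d[2]
        ~~~^^^^^^^^
  File "h.py", line 4, in ray
    T=c["T"] if T is None else T
      ~^^^^^
KeyError: 'T'
```

```bash
python3 - <<'E'
from workcell import arm
from h import *
s=arm.observe();c=arm.read_camera("wrist");T=toolT(s)@c["T_tool_cam"]
np.set_printoptions(precision=1,suppress=True)
print([onz(c,p,90,T) for p in [(138,129),(496,130)]],[onz(c,p,12,T) for p in [(215,298),(420,298)]])
print([onz(c,p,55,T) for p in [(190,200),(449,200)]])
E
```

```text
[array([636.2, 176.4,  90. ]), array([622.6, -24.6,  90. ])] [array([496.4, 174.8,  12. ]), array([484.7,  -4.9,  12. ])]
[array([589.6, 166.6,  55. ]), array([578. , -11.9,  55. ])]
```

```bash
python3 -m creep '0.005 0.03 0 -0.001 0;0.005 0.06 0 -0.001 0;0.005 0.085 0 -0.001 0;0.005 0.100 0 -0.001 0;0.005 0.108 0 -0.001 0;0.005 0.113 0 -0.001 0;0.005 0.116 0 -0.001 0;0.005 0.116 0 -0.001 0;0.005 0.116 0 -0.001 0;0.005 0.116 0 -0.001 0'
python3 - <<'E'
from workcell import arm
import cv2
for n in ["scene","wrist"]: cv2.imwrite(f"pics/{n}5.png",arm.read_camera(n)["pixels"])
print(arm.observe()["wrist_force"],arm.observe()["tool_pos"])
E
```

```text
time_s: 5.73
tool_pos: [554.9, 82.9, 40.7]
tool_rot: [1.748, 1.568, 0.115]
wrist_force: [0.5, -0.5, -1.0]
grip_width: 16.4
[-0.41916722  0.41587023 -0.55165032] [554.59620772  82.85611197  40.39920897]
```

View pics/wrist5.png

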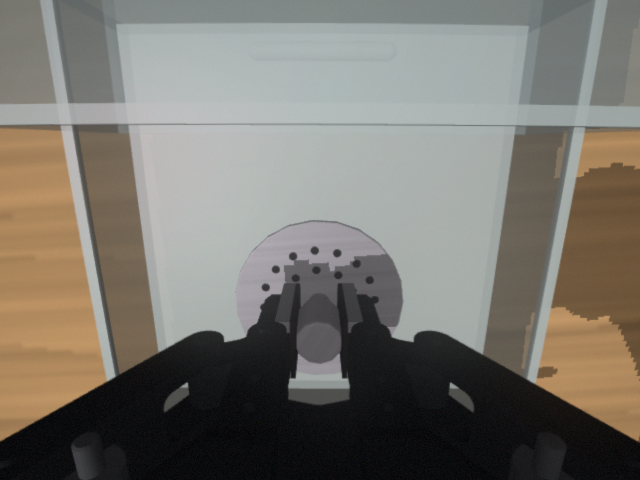

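```bash
python3 -m creep '0.005 0.001 0 0 0;0.005 0.002 0 0 0;0.005 0.002 0 0 0;0.005 0.002 0 0 0'
python3 -m creep '0.005 0.0005 0 0 0;0.005 0.001 0 0 0;0.005 0.001 0 0 0;0.005 0.001 0 0 0'
```

```text
time_s: 6.17
tool_pos: [554.2, 82.8, 37.8]
tool_rot: [1.676, 1.57, 0.042]
wrist_force: [-0.3, -0.6, 2.4]
grip_width: 16.1
time_s: 6.5
tool_pos: [555.0, 82.7, 37.7]
tool_rot: [1.621, 1.568, -0.012]
wrist_force: [-0.6, -0.8, 6.5]
grip_width: 16.5
```

On the floor (force 6.5 N). Release slowly, rise.

```bash
python3 -m creep '0.005 -0.001 0 0 0;0.018 -0.001 0 0 0;0.022 -0.001 0 0 0;0.030 -0.001 0 0 0;0.045 -0.001 0 0 0;0.045 -0.001 0 0 0;0.045 -0.001 0 0 0;0.045 -0.001 0 0 0;0.045 -0.001 0 0 0'
python3 -m creep '0.045 -0.01 0 0 0;0.045 -0.03 0 0 0;0.045 -0.06 0 0 0;0.045 -0.09 0 0 0;0.045 -0.115 0 0 0;0.045 -0.115 0 0 0;0.045 -0.115 0 0 0'
python3 - <<'E'
from workcell import arm
import cv2
for n in ["scene","wrist"]: cv2.imwrite(f"pics/{n}6.png",arm.read_camera(n)["pixels"])
E
python3 go.py 450 88 152
```

```text
time_s: 7.25
tool_pos: [553.6, 82.8, 37.2]
tool_rot: [-1.549, 1.571, 3.1]
wrist_force: [1.1, 0.5, -0.4]
grip_width: 45.2
time_s: 7.83
tool_pos: [555.6, 83.0, 155.5]
tool_rot: [1.736, 1.565, 0.103]
wrist_force: [-0.3, -0.3, -0.1]
grip_width: 44.7
t 7.9333 pos [553.1089  82.7251 151.9917] F [-0.0856  0.5851 -1.0781] w 44.98148254603303
[[-0.0007  0.998  -0.0628]
 [-0.0001 -0.0628 -0.998 ]
 [-1.     -0.0007  0.0001]]
shift m (tool) [ 0.0001 -0.1032  0.0012] jaw yaw deg -93.60157987011854
```

View pics/wrist6.png

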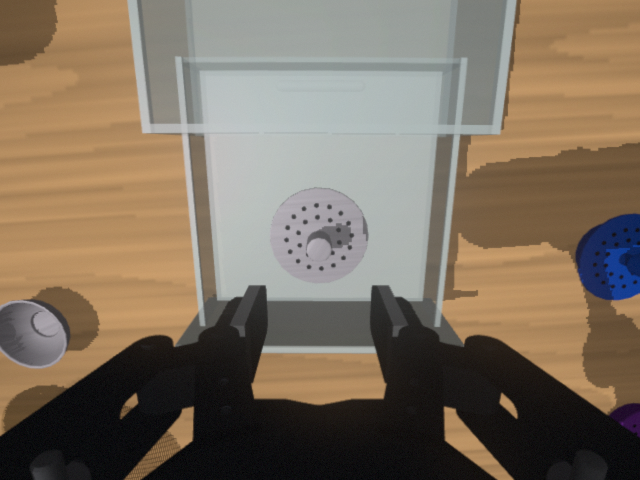

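```bash
python3 -m creep '0 0 -0.030 0.0015 0;0 0 -0.065 0.0015 0;0 0 -0.100 0.0015 0;0 0 -0.120 0.0015 0;0 0 -0.120 0.0015 0;0 0.030 -0.120 0.0015 0;0 0.065 -0.120 0.0015 0;0 0.095 -0.120 0.0015 0;0 0.110 -0.120 0.0015 0;0 0.110 -0.120 0.0015 0'
python3 -m creep '0 0 0 0 0;0 0 0 0 0;0 0 0 0 0'
python3 - <<'E'
from workcell import arm
import cv2
for n in ["scene","wrist"]: cv2.imwrite(f"pics/{n}7.png",arm.read_camera(n)["pixels"])
E
python3 go.py 474 87 42
```

```text
time_s: 8.77
tool_pos: [429.0, 88.0, 37.2]
tool_rot: [-1.357, 1.56, -2.991]
wrist_force: [-0.3, -0.7, 0.2]
grip_width: 0.5
time_s: 9.02
tool_pos: [435.4, 89.0, 43.6]
tool_rot: [1.778, 1.568, 0.145]
wrist_force: [0.5, -0.4, 0.0]
grip_width: -0.1
t 9.1167 pos [435.3655  89.0058  43.7539] F [-0.3283 -0.5495 -0.5776] w -0.2386152025904404
[[ 0.003   0.998  -0.0629]
 [ 0.0004 -0.0629 -0.998 ]
 [-1.      0.0029 -0.0006]]
shift m (tool) [ 0.0019  0.0387 -0.0004] jaw yaw deg -93.60829185531432
```

View pics/wrist7.png

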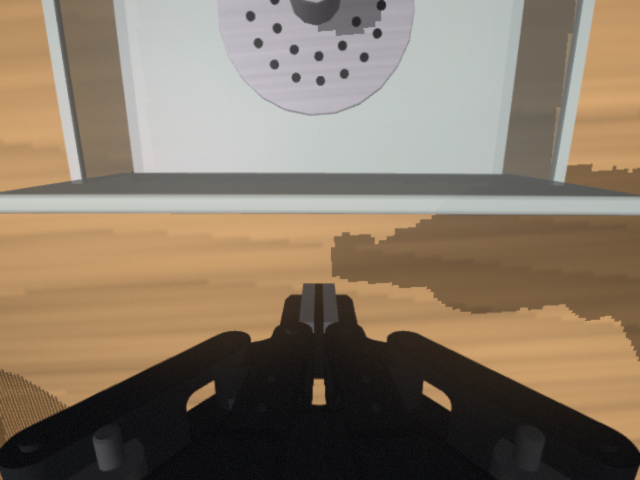

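```bash
python3 -m creep '0 0 0.012 0 0;0 0 0.024 0 0;0 0 0.032 0 0;0 0 0.036 0 0;0 0 0.040 0 0;0 0 0.044 0 0;0 0 0.049 0 0;0 0 0.055 0 0;0 0 0.061 0 0;0 0 0.067 0 0'
python3 -m creep '0 0 0.006 0 0;0 0 0.012 0 0;0 0 0.018 0 0;0 0 0.024 0 0;0 0 0.030 0 0;0 0 0.036 0 0;0 0 0.042 0 0;0 0 0.048 0 0;0 0 0.053 0 0;0 0 0.058 0 0'
python3 -m creep '0 0 0.005 0 0;0 0 0.010 0 0;0 0 0.015 0 0;0 0 0.020 0 0;0 0 0.024 0 0;0 0 0.027 0 0;0 0 0.029 0 0;0 0 0.030 0 0;0 0 0.030 0 0;0 0 0.030 0 0'
python3 - <<'E'
from workcell import arm
import cv2
for n in ["scene","wrist","top"]: cv2.imwrite(f"pics/{n}8.png",arm.read_camera(n)["pixels"])
E
python3 go.py 612 78 42
```

```text
time_s: 9.95
tool_pos: [501.1, 84.5, 42.2]
tool_rot: [-0.945, 1.571, -2.578]
wrist_force: [-1.6, -0.4, 1.2]
grip_width: 0.0
time_s: 10.78
tool_pos: [559.2, 80.9, 42.3]
tool_rot: [1.999, 1.571, 0.365]
wrist_force: [-1.4, -1.0, 1.9]
grip_width: -0.1
time_s: 11.62
tool_pos: [588.9, 79.1, 42.4]
tool_rot: [1.813, 1.57, 0.179]
wrist_force: [0.4, 0.3, 2.4]
grip_width: 0.1
t 11.7667 pos [588.6723  79.2132  42.3873] F [-0.0814  0.7244  0.9798] w -0.02899353099516286
[[ 0.0006  0.998  -0.0628]
 [ 0.0002 -0.0628 -0.998 ]
 [-1.      0.0005 -0.0002]]
shift m (tool) [ 0.0004  0.0234 -0.0003] jaw yaw deg -93.60204547060123
```

View pics/wrist8.png

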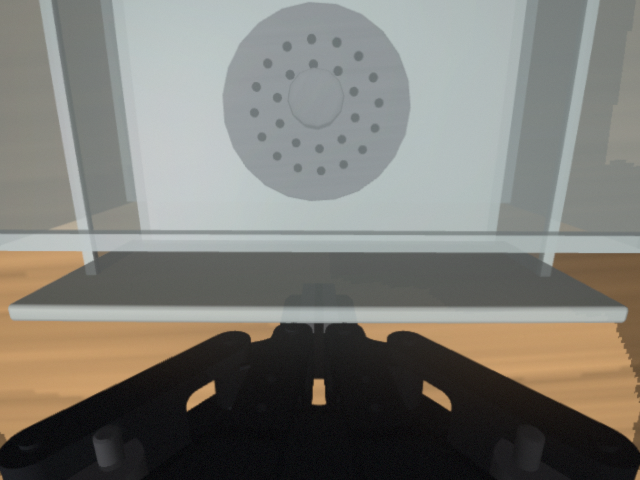

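View pics/scene8.png

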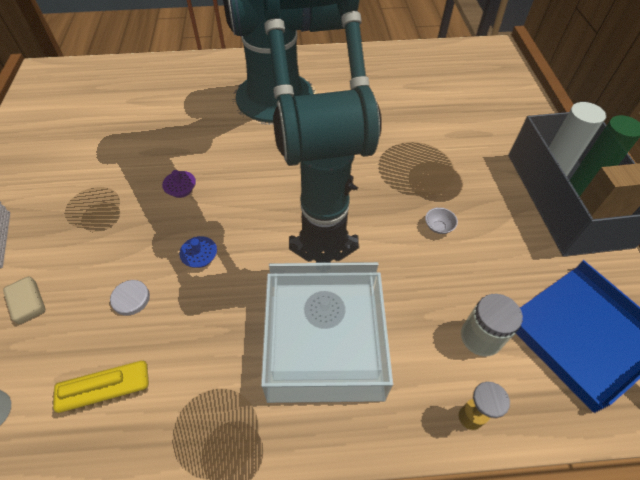

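```bash
python3 -m creep '0 0 0.004 0 0;0 0 0.008 0 0;0 0 0.011 0 0;0 0 0.013 0 0;0 0 0.015 0 0;0 0 0.017 0 0;0 0 0.018 0 0;0 0 0.018 0 0'
python3 -m creep '0 0 0.001 0 0;0 0 0.002 0 0;0 0 0.003 0 0;0 0 0.003 0 0'
python3 -m creep '0 0 0.001 0 0;0 0 0.002 0 0;0 0 0.002 0 0'
```

```text
time_s: 12.43
tool_pos: [607.4, 77.9, 42.3]
tool_rot: [1.654, 1.569, 0.02]
wrist_force: [-0.1, -0.7, 0.2]
grip_width: 0.4
time_s: 12.77
tool_pos: [609.0, 77.8, 42.2]
tool_rot: [-1.519, 1.569, 3.13]
wrist_force: [-3.2, -0.5, 3.2]
grip_width: -0.2
time_s: 13.02
tool_pos: [608.9, 77.7, 42.0]
tool_rot: [-1.511, 1.565, 3.139]
wrist_force: [-9.5, 0.9, 8.1]
grip_width: -0.2
```

```bash
python3 - <<'E'
from workcell import arm
import cv2
for n in ["scene","wrist","top"]: cv2.imwrite(f"pics/{n}9.png",arm.read_camera(n)["pixels"])
a=cv2.imread("pics/top9.png");b=cv2.imread("pics/scene9.png")
cv2.imwrite("pics/c9.png",cv2.hconcat([cv2.resize(a[100:280,240:400],(400,450),interpolation=cv2.INTER_CUBIC),cv2.resize(b[220:400,250:410],(400,450),interpolation=cv2.INTER_CUBIC)]))
E
```

```text
(no output)
```

View pics/wrist9.png

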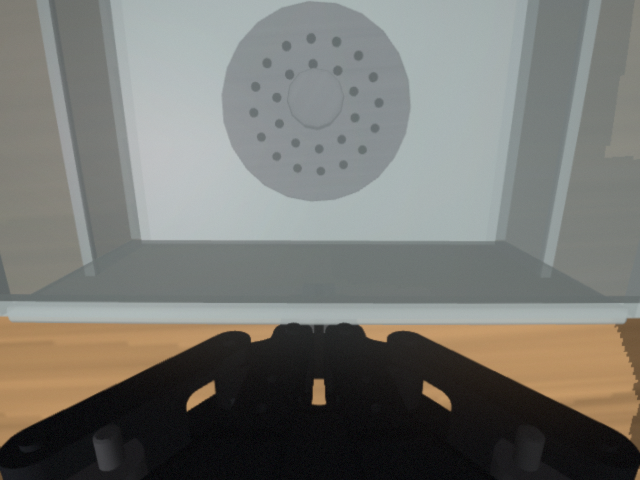

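View pics/c9.png

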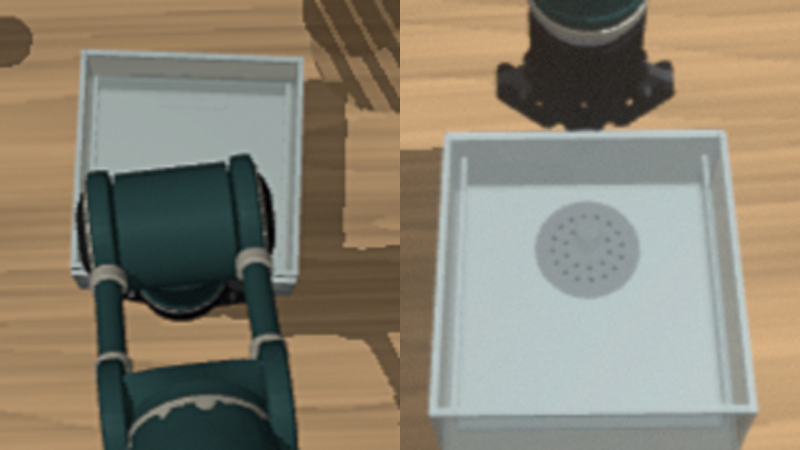

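```bash
python3 -m creep '0 0 0.001 0 0;0 0 0.002 0 0;0 0 0.003 0 0;0 0 0.003 0 0;0 0 0.003 0 0'
python3 -m creep '0 0 -0.005 0 0;0 0 -0.015 0 0;0 0 -0.040 0 0;0 0 -0.075 0 0;0 0 -0.095 0 0;0 0 -0.110 0 0;0 -0.03 -0.110 0 0;0 -0.07 -0.110 0 0;0 -0.1 -0.110 0 0;0 -0.1 -0.110 0 0'
python3 -m creep '0 0 0 0 0;0 0 0 0 0;0 0 0 0 0'
python3 - <<'E'
from workcell import arm
import cv2
for n in ["scene","wrist","top"]: cv2.imwrite(f"pics/{n}10.png",arm.read_camera(n)["pixels"])
a=cv2.imread("pics/top10.png");b=cv2.imread("pics/scene10.png")
cv2.imwrite("pics/c10.png",cv2.hconcat([cv2.resize(a[100:280,240:400],(400,450),interpolation=cv2.INTER_CUBIC),cv2.resize(b[220:400,250:410],(400,450),interpolation=cv2.INTER_CUBIC)]))
E
```

```text
time_s: 13.58
tool_pos: [608.8, 77.7, 41.8]
tool_rot: [-1.509, 1.559, 3.141]
wrist_force: [-18.1, 0.4, 14.8]
grip_width: -0.3
time_s: 14.42
tool_pos: [509.9, 85.0, 149.6]
tool_rot: [1.743, 1.557, 0.109]
wrist_force: [2.4, 0.7, 1.1]
grip_width: -0.1
time_s: 14.67
tool_pos: [503.3, 84.1, 140.4]
tool_rot: [-1.369, 1.568, -3.003]
wrist_force: [0.6, -0.0, -0.5]
grip_width: 0.2
```

View pics/wrist10.png

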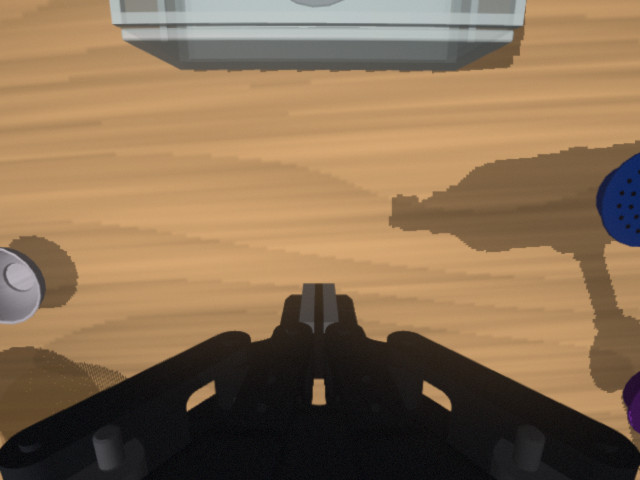

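View pics/c10.png

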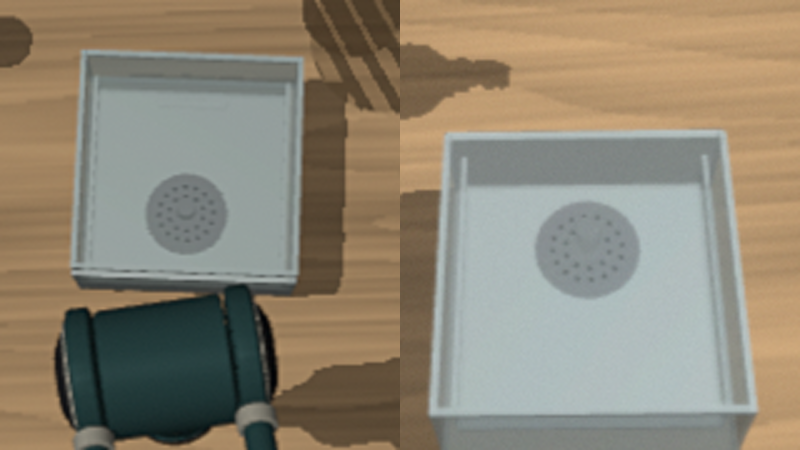

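View pics/top10.png

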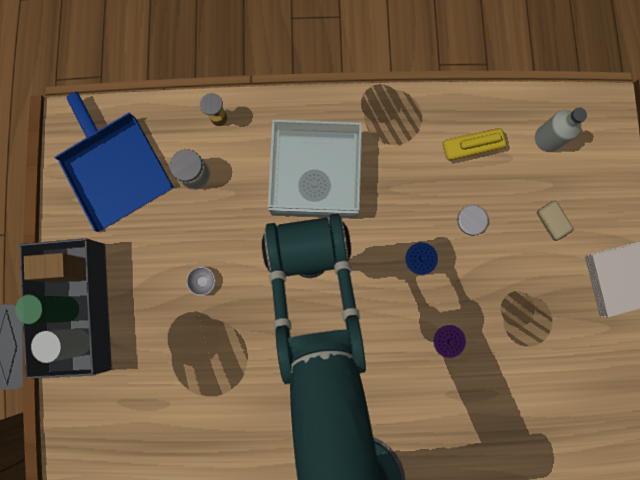

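```bash
python3 - <<'E'
from workcell import arm
from h import *
s=arm.observe();c=arm.read_camera("wrist");T=toolT(s)@c["T_tool_cam"];im=c["pixels"]
np.set_printoptions(precision=1,suppress=True)
print(im[10:75,250].mean(1).astype(int))
cv2.imwrite("pics/c11.png",cv2.resize(im[0:80,220:420],(800,320),interpolation=cv2.INTER_CUBIC))
t=np.array([.998,-.063,0]);
for z,d in[(90,0),(84,0),(84,-6),(4,-6)]:
  print(z,d,proj(c,[[629.4+d,76,z]],T))
E
```

```text
[191 190 192 194 193 193 195 196 194 194 194 195 191 164 122 108 129 174
 179 178 188 190 192 192 192 193 195 194 179 162 142 114 110 109 110 110
 109 108 109 108 108 110 109 109 111 112 111 108 107 100  97  96  90  86
  87  86  86  86  87  90 127 142 140 143 143]
90 0 [[317.6  19.5]]
84 0 [[317.6  23.4]]
84 -6 [[318.4  36.6]]
4 -6 [[318.3  67.9]]
```

View pics/c11.png

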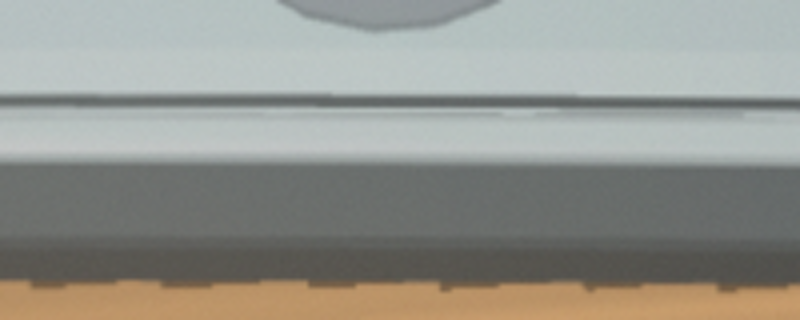

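```bash
python3 -c "
from workcell import arm
print(arm.observe()['time_s'],arm.observe()['wrist_force']);print(arm.sign_off())"
```

```text
14.8667 [ 0.29228981 -0.40666357 -0.40394548]
the job is handed in; nothing more can be done
None
```

The strainer is in the drawer, knob up and released, and the drawer is pushed home. I handed the job in at 14.9 s.

- **Which part:** I took the bare aluminium strainer with a knob (top view pixel 465, 289). The blue and purple look-alikes, the flat lid and the dish were left alone.
- **Placing:** I gripped it by the knob, set it on the tray floor and let go. The wrist picture then showed it upright and clear of the walls.
- **Closing:** I pushed the panel in with the closed fingers. At the end the tool stopped moving while the push rose to about 18 N, well past the 5 N detent. I never saw or felt the snap itself.
- **Last checks:** After backing off, the panel edge in the wrist picture lay within about 1 pixel of where it should be when fully home. That allows for a 4-pixel offset I took from the shell's own edge. The strainer is visible inside, the jar is at the same pixels as at the start, and the arm was clear at about 0 N.
- **Disagreement:** The scene and top cameras differed by about 4 mm on positions. The wrist camera settled it.

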